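# Pop the green reader's sample hatch

### The job

Open the sample port of the colour reader with the green hatch: press down the ribbed front end of the green hatch once, all the way, and let it go so that it pops up, then stay clear of it for two seconds to see that it stays standing open. Only press it with the fingertips: do not lift, tip or shift the reader or push the open hatch back, and leave the reader with the orange hatch shut and everything else on the table where it is.

Things in the scene. Friction and masses are not known exactly. Their poses are not given: they have to be found in the camera images.
- green_reader: white colour reader, loose, 1.4 kg, case 140 x 104 x 72 mm high (x, y, z), blank display on its front (-x). Origin: centre of its underside; +x to its rear. On top its green hatch, a cap 88 x 64 x 6 mm, top 86 mm above the table, 14 mm above the case's deck; hinge along y at its rear edge, 48 mm behind the origin, 83 mm up
- green_reader_press (a point): middle of three black ribs on top of the green hatch, where it is to be pressed down: 72 mm ahead of the hinge, 16 mm behind the hatch's front edge, 86 mm above the table while shut; moves with the hatch. It sinks against a spring (2 N at first, 3 N near the end), lets go about 7 mm down and stops hard 10 mm down: press to the stop (6 to 8 N)
- green_reader_hatch (a joint): hinge angle of the green hatch, rad: 0 latched shut, -0.14 pressed in to its stop, 1.25 fully open. Push-push latch: after a press beyond -0.10 the hatch follows the withdrawn finger up (about 1 N), swings back open and stays up by its spring, front edge 165 mm above the table; a lesser press leaves it latched; pressing it right down again latches it shut
- orange_reader: white colour reader, loose, 1.4 kg, case 140 x 104 x 72 mm high (x, y, z), blank display on its front (-x). Origin: centre of its underside; +x to its rear. On top its orange hatch, a cap 88 x 64 x 6 mm, top 86 mm above the table, 14 mm above the case's deck; hinge along y at its rear edge, 48 mm behind the origin, 83 mm up
- orange_reader_press (a point): middle of three black ribs on top of the orange hatch, where it is to be pressed down: 72 mm ahead of the hinge, 16 mm behind the hatch's front edge, 86 mm above the table while shut; moves with the hatch. It sinks against a spring (2 N at first, 3 N near the end), lets go about 7 mm down and stops hard 10 mm down: press to the stop (6 to 8 N)
- orange_reader_hatch (a joint): hinge angle of the orange hatch, rad: 0 latched shut, -0.14 pressed in to its stop, 1.25 fully open. Push-push latch: after a press beyond -0.10 the hatch follows the withdrawn finger up (about 1 N), swings back open and stays up by its spring, front edge 165 mm above the table; a lesser press leaves it latched; pressing it right down again latches it shut
- jar_a: clear specimen jar with yellow lid, 73 mm across, 123 mm high, standing at the back; origin at the centre of its underside
- tubes: wooden block with stoppered tubes, 36 x 95 x 95 mm high, at the back left; origin at the centre of its underside
- timer: cream bench timer with a dial, 51 x 67 x 66 mm high, at the right; origin at the centre of its underside
- dish: flat covered dish, 65 mm across, 14 mm high, at the right; origin at the centre of its underside
- dropper: brown dropper bottle with a white tip, 34 mm across, 78 mm high, at the left; origin at the centre of its underside
- marker_1: black felt marker, 12 x 129 x 13 mm high, lying at the left edge; origin at the centre of its underside

How it is judged:
On the way, in this order (a step that is already met when the one before it is completed fails the run):
1. the green hatch is pressed in with the fingers, at least most of the way to its stop (value of joint green_reader_hatch below -0.08 rad and contact force between the fingers and green_reader above 1 N), for 0.02 s.
2. let go, the green hatch stands open (over 1.1 rad) untouched for 1.5 s (value of joint green_reader_hatch above 1.1 rad and contact force between each of the arm, the fingers and green_reader below 0.2 N), for 1.5 s.
At the end, for the whole second after the job is handed in: The green hatch stands open and still, over 1.1 rad; the orange hatch is latched shut; both readers stand level within 20 mm of where they were, and the other things within 30 mm (value of joint green_reader_hatch above 1.1 rad and not (velocity of joint green_reader_hatch above 0.1 rad/s) and not (velocity of joint green_reader_hatch below -0.1 rad/s) and value of joint orange_reader_hatch between -0.03 and 0.06 rad and distance of each of green_reader, orange_reader from where it was at the start of the episode below 0.02 m and angle between each of green_reader, orange_reader's own z axis and vertical below 0.05 rad and linear speed of each of green_reader, orange_reader below 0.02 m/s and distance of each of jar_a, tubes, timer, dish, dropper, marker_1 from where it was at the start of the episode below 0.03 m); the robot touches nothing.
It fails at once if the opened green hatch is pushed back (value of joint green_reader_hatch above 0.3 rad and velocity of joint green_reader_hatch below -0.3 rad/s).
It fails at once if the orange hatch is pressed in or opened (value of joint orange_reader_hatch below -0.05 rad or value of joint orange_reader_hatch above 0.08 rad).
It fails at once if a reader is lifted, tipped or shifted by more than 20 mm (distance of any of green_reader, orange_reader from where it was at the start of the episode above 0.02 m or height (world z) of any of green_reader, orange_reader above 0.01 m or angle between any of green_reader, orange_reader's own z axis and vertical above 0.1 rad).
It fails at once if another thing on the table is displaced by more than 30 mm (distance of any of jar_a, tubes, timer, dish, dropper, marker_1 from where it was at the start of the episode above 0.03 m).
It also fails if it takes over 32 s, if anything falls off the work surface, if the arm or the gripper's body presses on something with over 40 N, if the wrist force passes 120 N, or if a joint passes its speed limit or range.

### The arm

A 6-joint arm with a two-finger parallel gripper is mounted at the origin on a cart in front of the work surface, level with it; the furniture and walls round the work are solid. World frame = base frame: x ahead of the robot, y to its left, z up, the work surface at z = 0. Lengths are in m, angles in rad, forces in N, time in s.
With the tool pointing down it reaches from about 0.35 to 0.975 m from the base axis. Payload 4.9 kg.
Tool frame: the origin (TCP) lies midway between the tips of the shut fingers; the grasp point (between the pads) lies 19 mm behind it; z points along the fingers, y is the direction in which the jaws open and shut (so a half turn about z gives the same grasp; the last joint's range is limited). The gripper opens to 85 mm and grips with 20 to 120 N. Pads are 22 mm wide; open, the fingers measure 114 mm over their backs; the gripper's body (76 mm by 85 mm) begins 54 mm behind the grasp point. The pads swing forward as they close: fully open they stand 13 mm farther back than shut.
Start: joints at [-1.356, 0.053, 1.613, -0, 1.476, -0.119], TCP at [0.205, -0.59, 0.231] pointing down, gripper open.
Joint ranges: [-3.01, 3.01], [-1.01, 2.22], [0.06, 2.58], [-1.02, 4.17], [0.09, 2.62], [-3.14, 3.14]. Speed limits (rad/s): [2.57, 2.57, 3.14, 3.14, 3.14, 3.14].

### API

Orientations are given as a rotation vector (axis times angle).
In Python, from station import ctrl gives the robot as it stands.
- The arm moves only by the tool apply_moves, never from a script. Its argument "rows" is a list of rows, each a list of 6 numbers: the shift along the tool's x, y, z in cm, then the turn, a rotation vector about the tool's x, y, z in units of 5 degrees (1.0 is 5 degrees). In form: [[x, y, z, rx, ry, rz], ...]. A call has 1 to 20 rows; each row is the pose to reach, as a shift and turn from the pose measured when the call began, along the tool's axes at that moment; what a row does not reach only later rows make up. A row lasts 1/10 s, in which the tool goes at most 50 mm and 8.59 degrees, less where a joint would pass 70% of its speed; a pose out of reach is approached as far as the arm can. A call with a gripper value outside its range is refused whole. "grip" is the closure, from 0 (fully open) to 1 (shut), set as the call begins (left out, the last holds). The fingers move at their own pace and stop on an object; "squeeze" is the grip in N (left out, the last holds). Time passes only in rows, so rows that repeat a pose let the fingers close. It gives the time, the measured TCP pose, the force and the opening at its end, in the units of the state.
- ctrl.get_obs(): the state, without advancing time (a new reading comes with each control period).
- ctrl.get_image(name): name is "scene" or "top" or "wrist"; returns a dict with "color" (480x640x3 uint8, blue, green, red), "mtx" (3x3 intrinsics, pixels), "rvec" (rotation vector, rad) and "tvec" (3), from world to camera coordinates, as OpenCV has them. Camera axes: x right, y down, z forward; pixel columns grow to the right and rows downward; lengths in m; the calibration is good to about 2 mm. The wrist camera is an equidistant fisheye: a pixel r from the principal point sees the ray r / f radians off the axis. A picture is of the moment at which its call begins. There is no depth.
- ctrl.finish_job(): hands the job in, once; it reports no verdict.
The state is a dict: "t": time; "q": joint angles; "dq": joint speeds; "effort": joint torques, N m; "tool_pos": TCP position; "tool_rot": TCP orientation; "contact_force": force on the tool from outside, world axes, zero at the start; "wrist_torque": the same for the moment, N m; "opening": finger opening in m.
Only numpy, scipy, OpenCV 4.12 (cv2) and the standard library are available. Lean on these libraries where they do the work, as an engineer would, in place of code of your own. Each camera call takes 0.05 s, during which the arm holds its last target.

## Working session

There is one attempt and no reset: what is moved stays moved. The work goes in short steps, Python scripts to look and compute and a tool call to move; the robot and the scene stay as the last step left them, time stands still between calls to the robot, and variables do not carry over. Pictures are saved under pics/ and viewed, and the job is handed in when it is done.

Besides the shell and the picture viewer there is one more tool, called after ">>>" as name(argument=value, ...), one argument or row to a line, values as JSON. apply_moves: Moves the arm, as the interface text tells. Its arguments: {"type":"object","properties":{"rows":{"type":"array","items":{"type":"array","items":{"type":"number"}}},"grip":{"type":"number"},"squeeze":{"type":"number"}},"required":["rows"]}

```bash
ls; mkdir -p pics
python3 - <<'E'
from station import ctrl
import cv2
print(ctrl.get_obs())
for n in ("scene","top","wrist"):
    d=ctrl.get_image(n); cv2.imwrite(f"pics/{n}0.png",d["color"]); print(n,d["mtx"].tolist(),d["rvec"],d["tvec"])
E
```

```text
pics
{'t': 0.0, 'q': array([-1.35598618e+00,  5.33410455e-02,  1.61432911e+00, -3.38406228e-06,
        1.47600106e+00, -1.19022846e-01]), 'dq': array([ 0.00172334, -0.00034297,  0.00058541,  0.0001877 ,  0.00089507,
       -0.00055   ]), 'effort': array([-5.55488041e-04, -3.93683732e+01, -3.70177674e+01, -1.65311676e-04,
        6.93955051e-03,  9.85788347e-06]), 'tool_pos': array([ 0.2046407 , -0.58987247,  0.23005186]), 'tool_rot': array([-3.09588278e+00, -5.21607627e-01,  1.61491450e-04]), 'contact_force': array([-0.25026949,  0.09964173,  0.38848894]), 'wrist_torque': array([-0.02420322,  0.02892384, -0.01475658]), 'opening': 0.08540490178186967}
scene [[570.1805421226903, 0.0, 329.2718085320162], [0.0, 570.1805421226903, 241.87254971778825], [0.0, 0.0, 1.0]] [ 1.07097814 -2.2053864   1.17436035] [0.38161251 0.37011533 1.01973857]
top [[576.7057263047723, 0.0, 324.3733922887096], [0.0, 576.7057263047723, 248.62216186710248], [0.0, 0.0, 1.0]] [ 2.1251469  -2.15799998  0.17372485] [-0.00922023  0.62917186  1.46485186]
wrist [[371.64829954431775, 0.0, 322.21124556568867], [0.0, 371.64829954431775, 240.19769330761534], [0.0, 0.0, 1.0]] [-2.36517326  1.6832128   0.24158848] [-0.62411085 -0.03551054  0.37940643]
```

View pics/scene0.png

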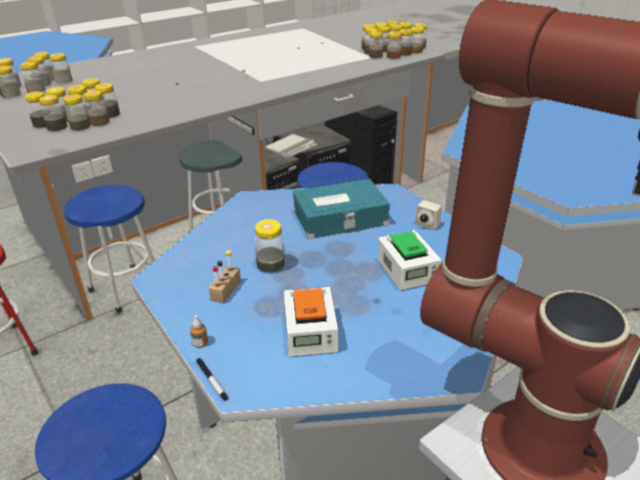

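View pics/top0.png

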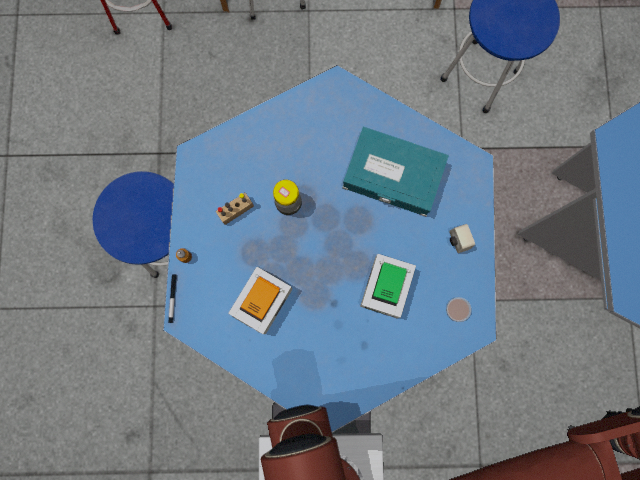

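The top view shows the green hatch around (390,283) with its ribs at the lower (front) end, and the orange one around (262,298). The scene view shows the green hatch near (408,244). I'll measure the green one.

```bash
cat > h.py <<'E'
import cv2,numpy as np
from station import ctrl
def ray(d,px,z):
    R=cv2.Rodrigues(np.array(d["rvec"]))[0]; t=np.array(d["tvec"]).ravel()
    px=np.atleast_2d(px).astype(float); uv=np.c_[px,np.ones(len(px))]@np.linalg.inv(d["mtx"]).T
    c=-R.T@t; v=uv@R
    return c+v*((z-c[2])/v[:,2])[:,None]
def proj(d,P): return cv2.projectPoints(np.atleast_2d(np.array(P,float)),np.array(d["rvec"]),np.array(d["tvec"]),np.array(d["mtx"]),None)[0].reshape(-1,2)
E
python3 - <<'E'
from h import *
for n,roi in (("top",(340,240,440,330)),("scene",(370,220,450,290))):
    d=ctrl.get_image(n); im=d["color"]; hsv=cv2.cvtColor(im,cv2.COLOR_BGR2HSV)
    m=cv2.inRange(hsv,(45,120,60),(75,255,255)); k=np.zeros_like(m); x0,y0,x1,y1=roi; k[y0:y1,x0:x1]=255; m&=k
    cs=cv2.findContours(m,0,2)[0]; c=max(cs,key=cv2.contourArea); hull=cv2.convexHull(c)
    w=ray(d,hull.reshape(-1,2),0.086)
    r=cv2.minAreaRect((w[:,:2]*1000).astype(np.float32)); print(n,r,cv2.boxPoints(r).tolist())
    fill=np.zeros_like(m); cv2.fillConvexPoly(fill,hull,255); fill=cv2.erode(fill,np.ones((3,3)))
    rib=fill&(cv2.inRange(hsv,(0,0,0),(180,255,90)))
    ys,xs=np.nonzero(rib); print("rib px",len(xs),xs.mean(),ys.mean(), ray(d,[xs.mean(),ys.mean()],0.087))
    crop=cv2.resize(im[y0:y1,x0:x1],None,fx=6,fy=6,interpolation=cv2.INTER_CUBIC); cv2.imwrite(f"pics/{n}_crop.png",crop)
E
```

```text
top ((533.9044189453125, -182.30621337890625), (63.92599868774414, 91.55499267578125), 71.55424499511719) [[480.365478515625, -198.14276123046875], [567.2167358398438, -227.11138916015625], [587.443359375, -166.46966552734375], [500.59210205078125, -137.50103759765625]]
rib px 8 386.5 293.625 [[ 0.50539169 -0.17401584  0.087     ]]
scene ((533.2238159179688, -179.48995971679688), (65.30033874511719, 100.7843246459961), 70.89309692382812) [[474.92034912109375, -193.84646606445312], [570.1524047851562, -226.83636474609375], [591.5272827148438, -165.13345336914062], [496.29522705078125, -132.1435546875]]
rib px 1 408.0 256.0 [[ 0.49453544 -0.14247242  0.087     ]]
```

View pics/top_crop.png

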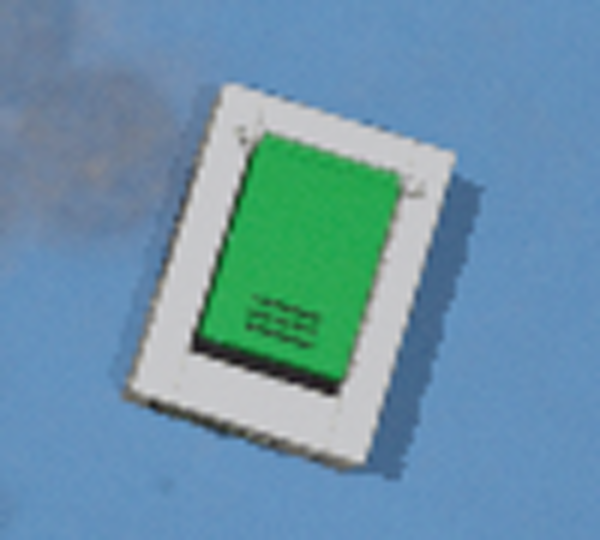

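View pics/scene_crop.png

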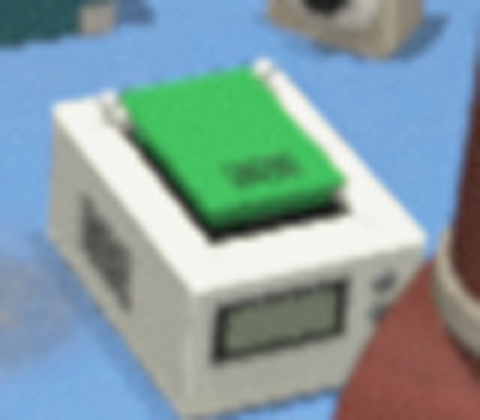

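```bash
cat > go.py <<'E'
from h import *
from scipy.spatial.transform import Rotation as Ro
def rel(target,yaw=None):
    o=ctrl.get_obs(); R=Ro.from_rotvec(o["tool_rot"]); print("t",o["t"],"pos",o["tool_pos"].round(4),"q",o["q"].round(3),"F",o["contact_force"].round(2),"op",round(o["opening"],4))
    print(R.as_matrix().round(3))
    sh=R.inv().apply(np.array(target)-o["tool_pos"])*100
    # desired: z down, x = +-reader x
    for s in (1,-1):
        a=np.deg2rad(yaw); x=s*np.array([np.cos(a),np.sin(a),0]); z=np.array([0,0,-1.]); y=np.cross(z,x)
        print("shift cm",sh.round(2),"turn",(np.degrees((R.inv()*Ro.from_matrix(np.c_[x,y,z])).as_rotvec())/5).round(2))
E
python3 -c "
from go import *
rel([0.506,-0.174,0.23],-18.4)"
```

```text
t 0.25 pos [ 0.2047 -0.5902  0.2307] q [-1.356  0.053  1.614 -0.     1.476 -0.119] F [ 0.73 -0.11 -0.1 ] op 0.0856
[[ 0.945  0.328 -0.   ]
 [ 0.328 -0.945  0.001]
 [ 0.    -0.001 -1.   ]]
shift cm [ 42.1  -29.45   0.1 ] turn [-0.01  0.    7.51]
shift cm [ 42.1  -29.45   0.1 ] turn [-0.000e+00 -1.000e-02 -2.849e+01]
```

>>> apply_moves(
  rows=[
    [4,-3,0,0,0,0.7],
    [8,-6,0,0,0,1.4],
    [12,-8.5,0,0,0,2.1],
    [16,-11,0,0,0,2.9],
    [20,-14,0,0,0,3.6],
    [24,-17,0,0,0,4.3],
    [28,-19.5,0,0,0,5],
    [32,-22.5,0,0,0,5.7],
    [36,-25,0,0,0,6.4],
    [39,-27.5,0,0,0,7],
    [41,-28.7,0,0,0,7.3],
    [42.1,-29.45,0,0,0,7.5],
    [42.1,-29.45,0.1,0,0,7.5],
    [42.1,-29.45,0.1,0,0,7.5],
    [42.1,-29.45,0.1,0,0,7.5],
  ],
  grip=1,
)

```text
t: 1.75
tool_pos: [0.5055, -0.1747, 0.2299]
tool_rot: [-3.1, 0.503, 0.001]
contact_force: [0.4, -0.4, 0.5]
opening: 0.0001
```

```bash
python3 -c "
from go import *
rel([0.506,-0.174,0.100],-18.4)
for n in ('scene','wrist'): cv2.imwrite(f'pics/{n}1.png',ctrl.get_image(n)['color'])"
```

```text
t 1.75 pos [ 0.5055 -0.1747  0.2299] q [-4.720e-01 -1.630e-01  1.822e+00  1.000e-03  1.483e+00  1.420e+00] F [ 0.38 -0.38  0.48] op 0.0001
[[ 0.949 -0.316 -0.001]
 [-0.316 -0.949  0.001]
 [-0.001 -0.001 -1.   ]]
shift cm [ 0.04 -0.07 12.99] turn [-0.01  0.01 -0.  ]
shift cm [ 0.04 -0.07 12.99] turn [1.0e-02 1.0e-02 3.6e+01]
```

View pics/wrist1.png

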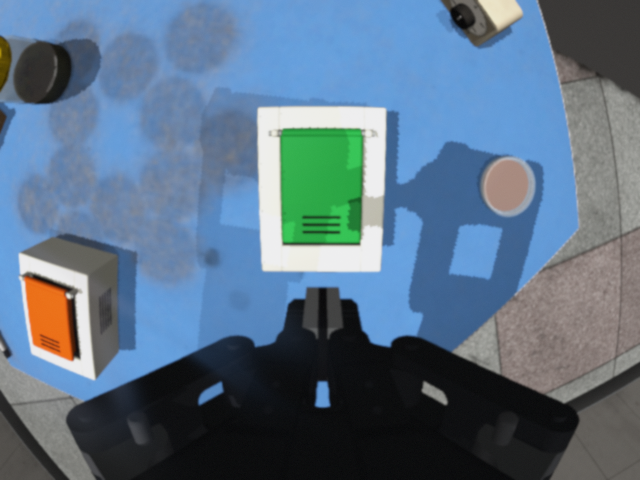

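View pics/scene1.png

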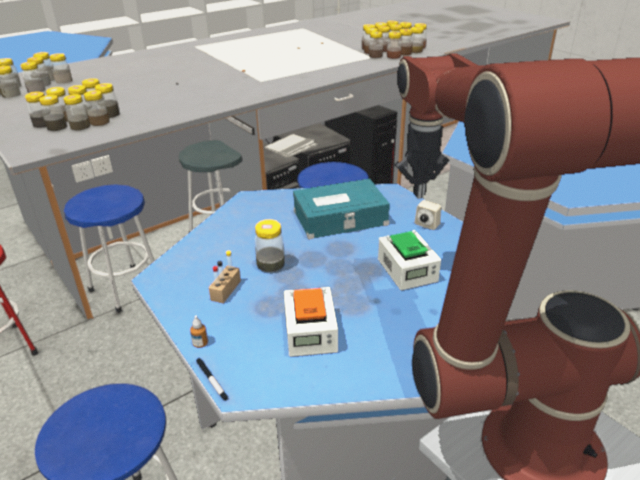

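```bash
python3 -c "
from go import *
d=ctrl.get_image('wrist'); R=cv2.Rodrigues(np.array(d['rvec']))[0]; c=-R.T@np.array(d['tvec']).ravel(); print('cam',c)
o=ctrl.get_obs(); T=Ro.from_rotvec(o['tool_rot']); print('cam in tool',T.inv().apply(c-o['tool_pos']))
def ray(px,z):
    K=d['mtx']; v=np.array([px[0]-K[0][2],px[1]-K[1][2]]); r=np.hypot(*v); th=r/K[0][0]
    w=R.T@np.r_[v/r*np.sin(th),np.cos(th)]; return c+w*(z-c[2])/w[2]
print('rib',ray((321,224.5),.087),'front L,R',ray((281,243.5),.086),ray((362,244.5),.086),'rear',ray((281,128),.086),ray((363,128),.086),'tip',ray((323,290),.23))
"
```

```text
cam [ 0.57333355 -0.19748198  0.37283005]
cam in tool [ 7.13818331e-02  1.26606455e-05 -1.42795916e-01]
rib [ 0.50708927 -0.17393073  0.087     ] front L,R [ 0.50214147 -0.13812156  0.086     ] [ 0.48060124 -0.20005642  0.086     ] rear [ 0.58879458 -0.16905424  0.086     ] [ 0.56896636 -0.22841318  0.086     ] tip [ 0.51321652 -0.17754748  0.23      ]
```

The wrist view shows the ribs at (321,224), about (0.507,-0.174), which agrees with the top view. The camera will clear the opened hatch too. I'll descend to just above the ribs.

>>> apply_moves(
  rows=[
    [0.1,-0.07,3,0,0,0],
    [0.1,-0.07,6,0,0,0],
    [0.1,-0.07,9,0,0,0],
    [0.1,-0.07,11.5,0,0,0],
    [0.1,-0.07,13,0,0,0],
    [0.1,-0.07,13.6,0,0,0],
    [0.1,-0.07,13.6,0,0,0],
    [0.1,-0.07,13.6,0,0,0],
  ],
)

```text
t: 2.7
tool_pos: [0.5076, -0.1749, 0.0955]
tool_rot: [-3.101, 0.504, -0.003]
contact_force: [0.7, 0.3, -0.7]
opening: 0.0003
```

```bash
python3 -c "
from go import *
rel([0.5065,-0.174,0.076],-18.4)
for n in ('wrist',): cv2.imwrite(f'pics/{n}2.png',ctrl.get_image(n)['color'])"
```

```text
t 2.7 pos [ 0.5076 -0.1749  0.0955] q [-4.710e-01 -3.300e-02  1.936e+00  1.000e-03  1.237e+00  1.422e+00] F [ 0.75  0.33 -0.71] op 0.0003
[[ 0.949 -0.317  0.002]
 [-0.317 -0.949 -0.   ]
 [ 0.002 -0.    -1.   ]]
shift cm [-0.14 -0.04  1.95] turn [-0.   -0.02 -0.01]
shift cm [-0.14 -0.04  1.95] turn [-3.000e-02  1.000e-02  3.599e+01]
```

View pics/wrist2.png

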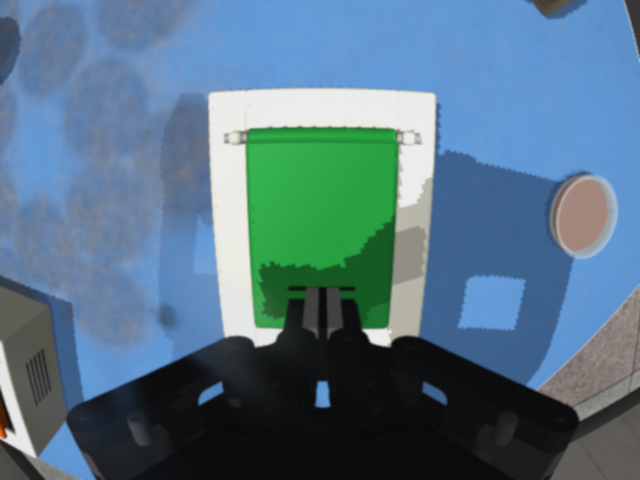

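The tips stand over the ribs at about (322,290). Now I'll press down gently.

>>> apply_moves(
  rows=[
    [-0.1,0,0.3,0,0,0],
    [-0.1,0,0.6,0,0,0],
    [-0.1,0,0.9,0,0,0],
    [-0.1,0,1.1,0,0,0],
    [-0.1,0,1.3,0,0,0],
    [-0.1,0,1.5,0,0,0],
    [-0.1,0,1.7,0,0,0],
    [-0.1,0,1.8,0,0,0],
    [-0.1,0,1.9,0,0,0],
    [-0.1,0,1.9,0,0,0],
  ],
)

```text
t: 3.75
tool_pos: [0.5072, -0.1747, 0.077]
tool_rot: [3.101, -0.504, 0.005]
contact_force: [0.3, -0.2, 3.9]
opening: 0.0001
```

>>> apply_moves(
  rows=[
    [0,0,0.05,0,0,0],
    [0,0,0.1,0,0,0],
    [0,0,0.12,0,0,0],
    [0,0,0.12,0,0,0],
  ],
)

```text
t: 4.15
tool_pos: [0.5073, -0.1748, 0.0765]
tool_rot: [3.101, -0.503, 0.005]
contact_force: [-1.5, 1.8, 6.9]
opening: 0.0002
```

It reads 6.9 N and the descent has stopped, so the hatch is at its stop. Now a steady withdrawal straight up.

>>> apply_moves(
  rows=[
    [0,0,-1,0,0,0],
    [0,0,-3.5,0,0,0],
    [0,0,-7,0,0,0],
    [0,0,-11,0,0,0],
    [0,0,-15,0,0,0],
    [0,0,-18,0,0,0],
    [0,0,-20,0,0,0],
    [0,0,-20,0,0,0],
    [0,0,-20,0,0,0],
  ],
)

```text
t: 5.05
tool_pos: [0.5064, -0.1745, 0.2758]
tool_rot: [3.101, -0.504, 0.004]
contact_force: [-0.9, -0.4, -0.2]
opening: 0.0001
```

```bash
python3 -c "
from go import *
rel([0.5065,-0.174,0.28],-18.4)
for n in ('wrist','scene'): cv2.imwrite(f'pics/{n}3.png',ctrl.get_image(n)['color'])"
```

```text
t 5.05 pos [ 0.5064 -0.1745  0.2758] q [-4.710e-01 -1.870e-01  1.767e+00  1.000e-03  1.559e+00  1.422e+00] F [-0.88 -0.43 -0.19] op 0.0001
[[ 0.949 -0.316  0.002]
 [-0.316 -0.949 -0.   ]
 [ 0.002 -0.    -1.   ]]
shift cm [-0.01 -0.05 -0.42] turn [-0.   -0.03 -0.01]
shift cm [-0.01 -0.05 -0.42] turn [-4.000e-02  1.000e-02  3.599e+01]
```

View pics/wrist3.png

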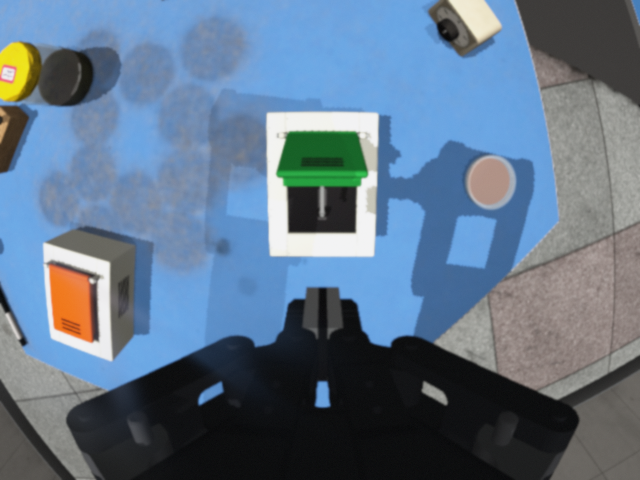

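View pics/scene3.png

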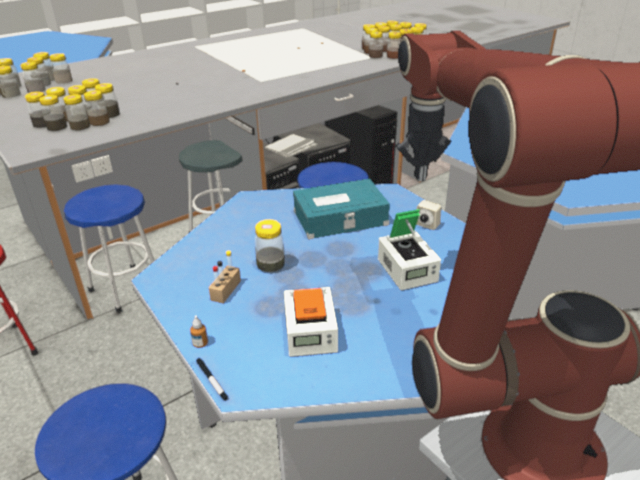

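The hatch has popped open: in the wrist view its front edge is at about (321,182), and the black port is visible below it. I'll hold clear for more than two seconds and check again.

>>> apply_moves(
  rows=[
    [0,0,0,0,0,0],
    [0,0,0,0,0,0],
    [0,0,0,0,0,0],
    [0,0,0,0,0,0],
    [0,0,0,0,0,0],
    [0,0,0,0,0,0],
    [0,0,0,0,0,0],
    [0,0,0,0,0,0],
    [0,0,0,0,0,0],
    [0,0,0,0,0,0],
    [0,0,0,0,0,0],
    [0,0,0,0,0,0],
    [0,0,0,0,0,0],
    [0,0,0,0,0,0],
    [0,0,0,0,0,0],
    [0,0,0,0,0,0],
    [0,0,0,0,0,0],
    [0,0,0,0,0,0],
    [0,0,0,0,0,0],
    [0,0,0,0,0,0],
  ],
)

```text
t: 7.15
tool_pos: [0.5058, -0.1742, 0.274]
tool_rot: [-3.1, 0.503, 0.001]
contact_force: [-0.1, -0.4, 0.7]
opening: -0.0001
```

>>> apply_moves(
  rows=[
    [0,0,0,0,0,0],
    [0,0,0,0,0,0],
    [0,0,0,0,0,0],
    [0,0,0,0,0,0],
    [0,0,0,0,0,0],
    [0,0,0,0,0,0],
    [0,0,0,0,0,0],
    [0,0,0,0,0,0],
  ],
)

```text
t: 7.95
tool_pos: [0.5058, -0.1742, 0.274]
tool_rot: [-3.1, 0.503, 0.001]
contact_force: [-0.7, 0.4, -0.3]
opening: -0.0002
```

Run:
```python
from go import *
o=ctrl.get_obs(); print(o["t"],o["contact_force"],o["tool_pos"])
d=ctrl.get_image('wrist'); cv2.imwrite('pics/wrist4.png',d['color'])
a=cv2.imread('pics/wrist3.png'); df=cv2.absdiff(a,d['color']).max(2); print("px changed >40:",(df>40).sum())
# predicted front-edge position vs angle
R=cv2.Rodrigues(np.array(d['rvec']))[0]; t=np.array(d['tvec']).ravel(); K=d['mtx']
press=np.array([.507,-.174]); ax=np.array([.949,-.316]); h=press+.072*ax
for th in (0.9,1.0,1.1,1.2,1.25):
    out=[]
    for l,n in ((.088,0.003),(.088,-.003),(.072,.003)):
        x=-l*np.cos(th)+n*np.sin(th); z=.083+l*np.sin(th)+n*np.cos(th)
        p=R@np.r_[h+x*ax,z]+t; r=np.hypot(p[0],p[1]); s=np.arctan2(r,p[2])/r*K[0][0]
        out.append((round(p[0]*s+K[0][2]),round(p[1]*s+K[1][2],1)))
    print(th,out)
cv2.imwrite('pics/w4c.png',cv2.resize(d['color'][100:270,250:400],None,fx=4,fy=4))
# reader shift, top view
T=ctrl.get_image('top'); cv2.imwrite('pics/top4.png',T['color'])
```

```text
7.95 [-0.70146179  0.35976553 -0.29188662] [ 0.50580212 -0.17419425  0.27399867]
px changed >40: 3979
0.9 [(322, np.float64(205.7)), (322, np.float64(211.0)), (322, np.float64(189.5))]
1.0 [(322, np.float64(196.8)), (322, np.float64(203.0)), (322, np.float64(182.2))]
1.1 [(322, np.float64(186.7)), (322, np.float64(193.7)), (322, np.float64(174.0))]
1.2 [(322, np.float64(175.5)), (322, np.float64(183.2)), (322, np.float64(165.1))]
1.25 [(322, np.float64(169.5)), (322, np.float64(177.6)), (322, np.float64(160.5))]
```

View pics/w4c.png

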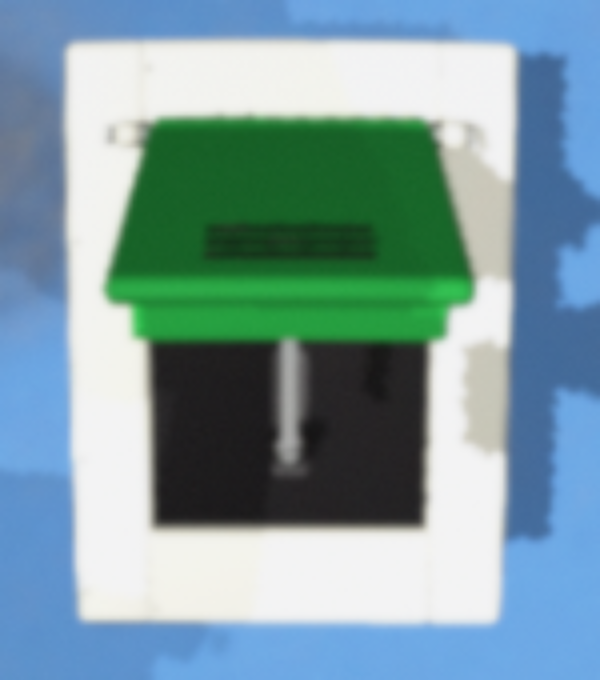

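View pics/top4.png

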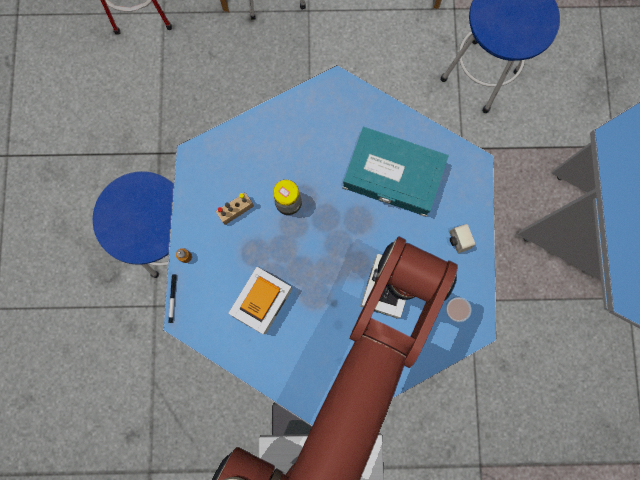

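In the wrist view the hatch's front edge is at row 170 and its ribs at row 160.5. Both match 1.25 rad, fully open. Nothing else has moved, so I'm handing in.

```bash
python3 -c "
from station import ctrl
print(ctrl.finish_job())"
```

```text
the job is handed in; nothing more can be done
None
```

The green hatch is open and the job is handed in. I pressed its ribs once with the shut fingertips, down to the stop (6.9 N, tip at 76.5 mm), then pulled straight up to a tip height of about 275 mm. I held clear for 2.9 s before handing in.

- **Green hatch:** the last wrist picture, at 7.95 s, puts its front edge and ribs where I calculated for about 1.25 rad, fully open. The force reading was only noise, under 1 N.
- **Everything else:** by eye, the last top view shows the orange hatch still shut and the other things where they were. The arm hides part of the green reader in that view. I did not measure any shifts, but the wrist view shows the green reader level.
- **One check that told me nothing:** comparing the two wrist pictures for changed pixels (3979 changed). The arm was still settling by about 2 mm between them, so I relied on the predicted edge rows instead.

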